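Load the shoe-care carousel and bring the marked jar to the front

TASK

First push the square jar with the white dot on its red lid fully home, upright, into the empty square nest of the shoe-care carousel; then turn the carousel until that jar stands in line with the brass pointer on the fixed base. Finish while still holding the carousel firmly and still there with the gripper, by that jar or by any other part that turns, without letting go. Leave all the other things on the ledge where they are.

Things in the scene. Friction and masses are not known exactly. Their poses are not given: they have to be found in the camera images.
- marked_jar_center (a point): Marked jar, loose, upright: square amber body 40 x 40 mm, 70 mm high, paper labels; round red lid 37 mm across with a white dot on top; 90 mm tall in all, about 180 g. Point: on its axis, 45 mm above its underside; z up, x and y square to its flat sides (all alike: any quarter turn fits the nest). Grip two opposite sides 45 to 55 mm above the underside to clear the nest.
- marked_jar_foot (a point): Centre of the underside of the marked jar, 45 mm below its centre point.
- nest (a point): Centre of the mouth of the empty nest: pale wood block 58 x 58 mm, square hole 42 x 42 mm, 20 mm deep (jar has 1 mm play each side), top 3 mm flared to 48 mm. Mouth 44 mm above the ledge, 80 mm from the carousel's axis; turns with it. x points to the carousel's axis, z up, sides along x, y. The three other nests, at quarter turns, hold fixed jars, tops 114 mm above the ledge.
- nest_floor (a point): Centre of the floor of the empty nest, 20 mm below its mouth, 24 mm above the ledge. The marked jar is home when its underside is on it. Axes as for the nest.
- base: Fixed base of the carousel, a dark steel disc under the turntable. Origin on the carousel's axis at ledge height; its -x axis points to the brass pointer (front). The turntable on it is a round wooden disc 250 mm across, top 24 mm above the ledge, with a steel pin (24 mm across, 22 mm tall) in the middle.
- pointer (a point): Centre of the round end (24 mm across) of the brass pointer on the fixed base, 152 mm from the carousel's axis at the front, 12 mm above the ledge, sticking out from under the turntable.
- turntable (a joint): Angle of the turntable on its base, rad: 0 when the empty nest is in line with the brass pointer, positive anticlockwise from above. Starts at 0.7 to 1.5; turns freely both ways (stops at -3.1 and 3.1) with light friction of 0.04 N m, no spring or detents: it stays where it is left.
- spare_a_center (a point): Spare jar with a plain grey lid, loose. Same square jar as the marked one (40 x 40 mm, 90 mm tall, 180 g). A bystander: leave it. Point: on its axis, 45 mm above its underside.
- spare_b_center (a point): Spare jar with a plain black lid, loose. Same square jar as the marked one (40 x 40 mm, 90 mm tall, 180 g). A bystander: leave it. Point: on its axis, 45 mm above its underside.
- shoe_tree: Orange silicone shoe tree with a steel rod, about 245 x 62 x 45 mm, lying on the ledge. Bystander. Origin at ledge height near its middle, x along it to the toe.
- shoehorn: Flat steel spoon-shaped shoehorn, 220 x 44 x 8 mm, lying on the ledge. Bystander. Origin on its underside near the middle, x to the blade's tip.
- ceramic_jar: Closed blue ceramic jar, 104 mm across, 135 mm tall. Bystander. Origin at the centre of its underside.
- glasses_case: Closed black sunglasses case, 65 x 165 x 44 mm. Bystander. Origin at the centre of its underside.
Not all that is in view belongs to the job. What is shaped like the part that bears marked_jar_center but blue, pink or turquoise is not meant.

How it is judged:
On the way, in this order (a step that is already met when the one before it is completed fails the run):
1. the marked jar is fully home and upright in the empty nest, before the nest has been brought to the front (horizontal distance between marked_jar_foot and nest_floor below 0.004 m and z of marked_jar_foot in the frame of nest_floor below 0.004 m and angle between marked_jar_foot's own z axis and vertical below 0.07 rad), for 0.2 s.
2. with the jar home, the carousel is turned until the jar is in line with the pointer, held there by the gripper (all of step 1 and value of joint turntable between -0.08 and 0.08 rad and (contact force between the fingers and marked_jar above 2 N or contact force between the fingers and turntable above 2 N)), for 0.2 s.
At the end, for the whole second after the job is handed in: The marked jar is home in the nest (within 4 mm of the floor and of its centre, tilted less than 4 degrees), the turntable is within 0.08 rad of the pointer and still (under 0.05 rad/s), and the gripper's fingers still hold the jar or the turntable with more than 2 N (all of step 2 and velocity of joint turntable between -0.05 and 0.05 rad/s); the arm keeps its last pose, push and grip.
It fails at once if a spare jar, the shoe tree, shoehorn, ceramic jar or sunglasses case is moved by more than 30 mm (distance of any of spare_a_center, spare_b_center, shoe_tree, shoehorn, ceramic_jar, glasses_case from where it was at the start of the episode above 0.03 m).
It fails at once if one of these is tipped by more than 0.4 rad (angle between any of spare_a_center, spare_b_center, shoe_tree, shoehorn, ceramic_jar, glasses_case's own z axis and vertical above 0.4 rad).
It also fails if it takes over 48 s, if anything falls off the work surface, if the arm or the gripper's body presses on something with over 40 N, if the wrist force passes 120 N, or if a joint passes its speed limit or range.

ROBOT

A 7-joint arm with a two-finger parallel gripper is mounted at the origin on the work surface. World frame = base frame: x ahead of the robot, y to its left, z up, the work surface at z = 0. Lengths are in m, angles in rad, forces in N, time in s.
With the tool pointing down it reaches from about 0.35 to 0.9 m from the base axis. Payload 8.1 kg.
Tool frame: the origin (TCP) lies midway between the tips of the shut fingers; the grasp point (between the pads) lies arm.grasp_offset behind it (arm.grasp_offset is the distance from the TCP to the grasp point, in m); z points along the fingers, y is the line along which they close (so a half turn about z gives the same grasp; the last joint's range is limited). The gripper opens to 92 mm and grips with 3 to 60 N. Pads are 19 mm wide; open, the fingers measure 130 mm over their backs; the gripper's body (75 mm by 190 mm) begins 47 mm behind the grasp point.
Start: joints at [1.138, 0.434, 0.025, 1.573, -0.012, 1.134, -0.075], TCP at [0.202, -0.591, 0.227] pointing down, gripper open.
Joint ranges: [-2.62, 2.62], [-0.44, 2.09], [-1.27, 1.32], [0.08, 2.57], [-1.32, 4.46], [0.12, 2], [-2.74, 2.74]. Speed limits (rad/s): [2.22, 2.22, 3.01, 3.01, 3.14, 3.14, 3.14].

INTERFACE

Orientations are given as a rotation vector (axis times angle).
In Python, from cell import observe, imaging, arm gives the robot as it stands.
- The arm moves only by the tool apply_moves, never from a script. Its argument "commands" is a list of rows, each a list of 5 numbers: the opening in per cent of the stroke, from 0 (shut) to 100 (fully open), then the shift along the world's x, y, z in units of 0.06 m (1.0 is 0.06 m), then the turn about the world's z in units of 0.5 rad (1.0 is 0.5 rad). A call has 1 to 12 rows; each row shifts and turns the commanded pose from where the row before left it; what a row does not reach is not made up. A row lasts 1/8 s, in which the tool goes at most 62.5 mm and 10.7 degrees, less where a joint would pass 70% of its speed; a pose out of reach is approached as far as the arm can. A call with a number of a shift or a turn outside -1 to 1 is refused whole. A call with a gripper value outside its range is refused whole. The fingers move at their own pace and stop on an object; "newtons" is the grip in N (left out, the last holds). Time passes only in rows, so rows that do not move let the fingers close. It gives the time, the measured TCP pose, the force, the opening and the grip force at its end, in the units of the state.
- observe(): the state, without advancing time (a new reading comes with each control period).
- imaging.get_image(name): name is "side" or "top"; returns (picture, depth): 400x640x3 uint8, red, green, blue; 400x640 float32, m along the optical axis (not along the pixel's ray), 0 where there is no reading.
- imaging.camera_params(name): a dict with "camera_matrix" (3x3 intrinsics, pixels), "origin" and "rotation" of the camera in the world. Camera axes: x right, y up, looking along -z (the intrinsics and any distortion apply to the point x, -y, -z); pixel columns grow to the right and rows downward; lengths in m; the calibration is good to about 2 mm. A picture is of the moment at which its call begins. camera_params takes no time and is no camera call.
- arm.sign_off(): hands the job in; it is judged then, once.
The state is a dict: "clock": time; "joints": joint angles; "dq": joint speeds; "joint_efforts": joint torques, N m; "position": TCP position; "ee_rot": TCP orientation; "force": force on the tool from outside, world axes, zero at the start; "ft_torque": the same for the moment, N m; "width": opening from 0.0 (shut) to 1.0 (fully open); "gripper_force": force on a finger pad.
Only numpy, scipy, OpenCV 4.12 (cv2) and the standard library are available. Lean on these libraries where they do the work, as an engineer would, in place of code of your own. Each camera call takes 0.05 s, during which the arm holds its last target. There are 200 camera calls.

## Working session

There is one attempt and no reset: what is moved stays moved. The work goes in short steps, Python scripts to look and compute and a tool call to move; the robot and the scene stay as the last step left them, time stands still between calls to the robot, and variables do not carry over. Pictures are saved under pics/ and viewed, at most 10 in all, crops included, and the job is handed in when it is done.

Besides the shell and the picture viewer there is one more tool, called as name(argument=value, ...) on one line, values as JSON. apply_moves: Moves the arm, as the interface text tells. Its arguments: {"type":"object","properties":{"commands":{"type":"array"},"newtons":{"type":"number"}},"required":["commands"]}

```bash
mkdir -p pics; ls
python3 - <<'E'
from cell import observe, imaging, arm
import cv2,numpy as np
print(observe(), arm.grasp_offset)
for n in("top","side"):
    p,d=imaging.get_image(n); cv2.imwrite(f"pics/{n}0.png",p[:,:,::-1]); np.save(f"{n}0.npy",d); np.save(f"{n}0rgb.npy",p)
    print(imaging.camera_params(n))
E
```

```text
pics
{'clock': 0.0, 'joints': array([ 1.13837482,  0.43520174,  0.02501612,  1.57409581, -0.01162217,
        1.13397962, -0.07508794]), 'dq': array([ 0.00163077, -0.00011468, -0.00216004,  0.00122353,  0.00198365,
        0.00118835,  0.00033882]), 'joint_efforts': array([-2.00026861e-04, -6.67843366e+01,  9.84950624e-01, -3.14462149e+01,
       -6.05840608e-02,  4.27591510e-02,  1.16046112e-04]), 'position': array([ 0.20218777, -0.59086044,  0.22595915]), 'ee_rot': array([-3.09752883e+00, -5.15328260e-01,  6.08439415e-04]), 'force': array([-0.44401288, -0.30895701, -0.02928711]), 'ft_torque': array([0.0440856 , 0.01678831, 0.01117761]), 'gripper_force': 0.0, 'width': 0.9948352503672361} 0.0188
{'camera_matrix': array([[481.28488533,   0.        , 322.98882726],
       [  0.        , 481.28488533, 201.23018204],
       [  0.        ,   0.        ,   1.        ]]), 'origin': array([0.488026  , 0.00876439, 1.64957145]), 'rotation': array([ 0.0421563 , -0.06759635, -1.56310676])}
{'camera_matrix': array([[510.81726989,   0.        , 327.2554414 ],
       [  0.        , 510.81726989, 204.5105983 ],
       [  0.        ,   0.        ,   1.        ]]), 'origin': array([ 0.45963731, -0.97181086,  1.25700518]), 'rotation': array([ 0.68796442, -0.03959433, -0.11824119])}
```

View pics/top0.png

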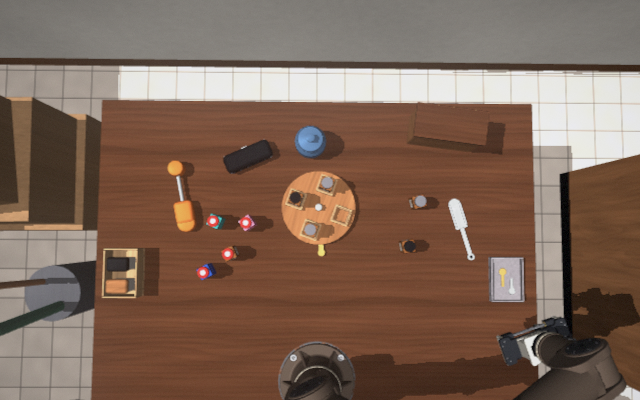

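View pics/side0.png

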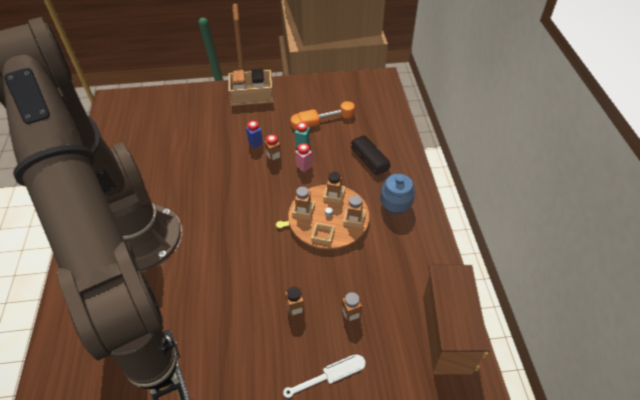

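The top view shows the marked amber jar at (229,254). The blue, teal and pink look-alikes sit around it. The empty nest is at (342,215), the carousel pin at (319,207) and the pointer at (321,252). In the side view the jar is at (272,146) and the nest at (323,234).

```bash
cat > h.py <<'E'
import numpy as np,cv2
from scipy.spatial.transform import Rotation as R
from cell import observe, imaging, arm
def ray(n,uv,z):
    c=imaging.camera_params(n);K=c["camera_matrix"]
    uv=np.atleast_2d(uv).astype(float)
    d=np.c_[(uv[:,0]-K[0,2])/K[0,0],-(uv[:,1]-K[1,2])/K[1,1],-np.ones(len(uv))]
    d=R.from_rotvec(c["rotation"]).apply(d)
    return c["origin"]+d*((z-c["origin"][2])/d[:,2])[:,None]
def proj(n,P):
    c=imaging.camera_params(n);K=c["camera_matrix"]
    q=R.from_rotvec(c["rotation"]).inv().apply(np.atleast_2d(P)-c["origin"])
    return np.c_[K[0,0]*q[:,0]/-q[:,2]+K[0,2],K[1,1]*q[:,1]/q[:,2]+K[1,2]]
def cloud(n,d):
    c=imaging.camera_params(n);K=c["camera_matrix"]
    v,u=np.mgrid[:d.shape[0],:d.shape[1]]
    q=np.dstack([(u-K[0,2])/K[0,0]*d,-(v-K[1,2])/K[1,1]*d,-d]).reshape(-1,3)
    return (R.from_rotvec(c["rotation"]).apply(q)+c["origin"]).reshape(*d.shape,3)
E
python3 - <<'E'
from h import *
for n,(j,c) in dict(top=((229,254),(319,210)),side=((272,146),(325,215))).items():
    p=np.load(n+"0rgb.npy");C=cloud(n,np.load(n+"0.npy"))
    hsv=cv2.cvtColor(p,cv2.COLOR_RGB2HSV).astype(int)
    def win(x,y,r): m=np.zeros(p.shape[:2],bool);m[y-r:y+r+1,x-r:x+r+1]=1;return m
    lid=((hsv[...,0]<6)|(hsv[...,0]>172))&(hsv[...,1]>150)&(hsv[...,2]>90)&win(*j,14)
    white=(hsv[...,1]<110)&(hsv[...,2]>150)&win(*j,10)&(C[...,2]>.08)
    for nm,m in(("lid",lid),("white",white)):
        v,u=np.nonzero(m);print(n,nm,len(u),u.mean(),v.mean(),"z",np.median(C[m][:,2]),ray(n,(u.mean(),v.mean()),.09))
    br=(hsv[...,0]>20)&(hsv[...,0]<35)&(hsv[...,1]>140)&(hsv[...,2]>120)&win(*(321,252) if n=="top" else (282,225),9)
    v,u=np.nonzero(br);print("brass",len(u),u.mean(),v.mean(),ray(n,(u.mean(),v.mean()),.012))
    pin=(hsv[...,1]<60)&(hsv[...,2]>140)&win(*(319,207) if n=="top" else (329,213),7)
    v,u=np.nonzero(pin);print("pin",len(u),u.mean(),v.mean(),ray(n,(u.mean(),v.mean()),.046))
    a=[p[y-r:y+r,x-r:x+r,::-1] for (x,y),r in((j,20),(c,48))]
    cv2.imwrite(f"crop_{n}.png",np.hstack([cv2.resize(k,(400,400),interpolation=0) for k in a]))
a,b=[cv2.imread(f"crop_{n}.png") for n in("top","side")]
cv2.imwrite("pics/crops.png",cv2.resize(np.vstack([a,b]),(600,600),interpolation=cv2.INTER_AREA))
E
```

```text
top lid 74 227.3918918918919 253.55405405405406 z 0.09013769331627763 [[0.42649454 0.29000642 0.09      ]]
top white 31 227.06451612903226 253.41935483870967 z 0.09235254652310543 [[0.42691915 0.29106398 0.09      ]]
brass 0 nan nan [[nan nan nan]]
pin 41 318.1463414634146 206.85365853658536 [[ 0.58152842 -0.00084398  0.046     ]]
side lid 65 271.5846153846154 139.41538461538462 z 0.08822355739517485 [[0.42504426 0.28155445 0.09      ]]
side white 21 271.14285714285717 137.47619047619048 z 0.09024187276682949 [[0.42408411 0.29106029 0.09      ]]
brass 0 nan nan [[nan nan nan]]
pin 38 328.57894736842104 209.94736842105263 [[ 0.5794254  -0.00383674  0.046     ]]<stdin>:11: RuntimeWarning: Mean of empty slice.
  ret = ret.dtype.type(ret / rcount)
```

View pics/crops.png

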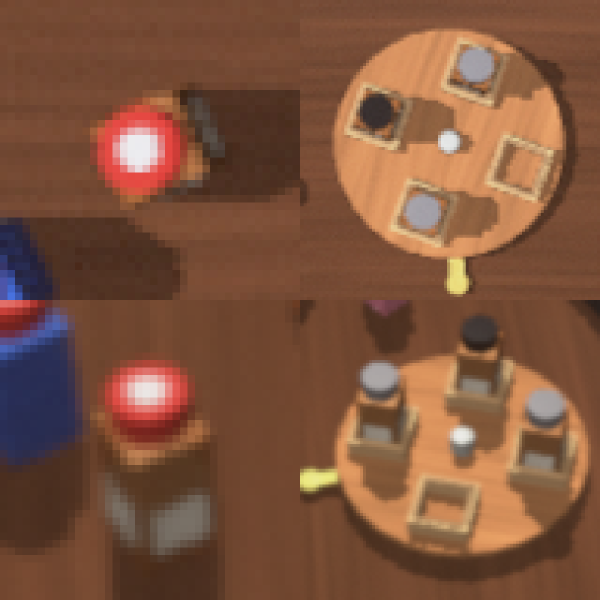

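Run:
```python
from h import *
from scipy.optimize import least_squares
J=np.array([.4255,.291])
for n in("top","side"):
    p=np.load(n+"0rgb.npy");C=cloud(n,np.load(n+"0.npy"));z=C[...,2]
    hsv=cv2.cvtColor(p,cv2.COLOR_RGB2HSV).astype(int)
    near=(np.hypot(C[...,0]-J[0],C[...,1]-J[1])<.034)
    for lo,hi in((.015,.064),(.064,.08)):
        m=near&(z>lo)&(z<hi);Q=C[m]
        print(n,"jar",lo,len(Q),Q[:,:2].mean(0),cv2.minAreaRect((Q[:,:2]*1000).astype(np.float32)) if len(Q)>4 else "")
        # normals via fit of square faces
        def f(t):return np.abs(np.maximum(abs((Q[:,:2]-t[:2])@[np.cos(t[2]),np.sin(t[2])]),abs((Q[:,:2]-t[:2])@[-np.sin(t[2]),np.cos(t[2])]))-.02)
        if lo<.02 and len(Q)>10:
            for a0 in(.1,.4,.7,1.0,1.3):
                s=least_squares(f,[*J,a0],loss="soft_l1",f_scale=.002);print("  sq",s.x.round(4),s.cost*1e6)
    ax=np.array([.58,-.002])
    L={}
    r=np.hypot(C[...,0]-ax[0],C[...,1]-ax[1])
    m=((z>.107)&(z<.122)&(r<.11)).astype(np.uint8)
    k,lab,st,ce=cv2.connectedComponentsWithStats(m)
    for i in range(1,k):
        if st[i,4]>15:
            w=ray(n,ce[i],.114)[0];print(n,"lid",st[i,4],w.round(4),p[int(ce[i][1]),int(ce[i][0])])
    N=ax+.08*np.array([-np.sin(0.3),-np.cos(.3)])
    m=(np.hypot(C[...,0]-N[0],C[...,1]-N[1])<.047)&(z>.037)&(z<.052)
    pts=np.argwhere(m)[:,::-1];w=ray(n,pts,.044)[:,:2]
    print(n,"rim",len(w),cv2.minAreaRect((w*1000).astype(np.float32)),np.median(z[m]))
    v=(hsv[...,0]>20)&(hsv[...,0]<38)&(hsv[...,1]>80)&(hsv[...,2]>140)&(z<.03)
    k,lab,st,ce=cv2.connectedComponentsWithStats(v.astype(np.uint8))
    for i in range(1,k):
        if st[i,4]>15: print(n,"yellow",st[i],ray(n,ce[i],.012)[0].round(4))
    print(n,"yellow far end")
s=observe();print(R.from_rotvec(s["ee_rot"]).as_matrix().round(3))
```

```text
top jar 0.015 40 [0.43030789 0.27684598] ((425.417236328125, 291.8763427734375), (39.6563835144043, 42.351104736328125), 26.954303741455078)
  sq [0.426  0.2926 0.4353] 7.522337789227632
  sq [0.426  0.2926 0.4353] 7.52233778921301
  sq [0.426  0.2926 0.4353] 7.522337789288091
  sq [0.426  0.2926 0.4353] 7.5223377893684145
  sq [0.426  0.2926 2.0061] 7.522337789211619
top jar 0.064 47 [0.42736951 0.28723028] ((426.15191650390625, 291.9811706542969), (39.38106918334961, 38.875244140625), 24.575742721557617)
top lid 99 [ 0.6559 -0.0256  0.114 ] [165 160 168]
top lid 96 [0.6075 0.0759 0.114 ] [57 49 48]
top lid 102 [0.5054 0.0273 0.114 ] [162 159 166]
top rim 135 ((554.1475830078125, -74.63878631591797), (57.63258743286133, 57.720603942871094), 70.3969955444336) 0.0434777957856447
top yellow [318 245   7  11  67] [ 0.4366 -0.0111  0.012 ]
top yellow [499 268   7  18  59] [ 0.3578 -0.6277  0.012 ]
top yellow far end
side jar 0.015 164 [0.42560775 0.27388139] ((422.60186767578125, 275.89605712890625), (32.582542419433594, 53.51646041870117), 78.8232650756836)
  sq [0.4251 0.2898 0.4544] 277.5409350515027
  sq [0.4251 0.2898 0.4544] 277.54093505143464
  sq [0.4251 0.2898 0.4544] 277.5409350517261
  sq [0.4251 0.2898 0.4544] 277.54093505173387
  sq [0.4251 0.2898 2.0252] 277.54093505150684
side jar 0.064 65 [0.42488141 0.27608566] ((423.47369384765625, 286.2894592285156), (40.379539489746094, 43.106903076171875), 33.75416946411133)
side lid 97 [0.6056 0.0699 0.114 ] [67 58 55]
side lid 108 [0.5042 0.0201 0.114 ] [172 167 166]
side lid 112 [ 0.6544 -0.0323  0.114 ] [169 164 164]
side rim 193 ((552.0316162109375, -82.41714477539062), (62.923370361328125, 58.17605972290039), 70.39086151123047) 0.041752717098850534
side yellow [276 221  13   7  77] [ 0.4332 -0.0123  0.012 ]
side yellow far end
[[ 0.946  0.324 -0.001]
 [ 0.324 -0.946  0.001]
 [-0.    -0.001 -1.   ]]
```

apply_moves(commands=[[75, 0.4, 0.9, 0, 0.33], [75, 0.4, 0.9, 0, 0.33], [75, 0.4, 0.9, 0, 0.33], [75, 0.4, 0.9, 0, 0.33], [75, 0.4, 0.9, 0, 0.33], [75, 0.4, 0.9, 0, 0.33], [75, 0.4, 0.9, 0, 0.33], [75, 0.4, 0.9, 0, 0.33], [75, 0.4, 0.9, 0, 0.33], [75, 0.1, 0.9, 0, 0.33], [75, 0, 0.9, 0, 0], [75, 0, 0.9, 0, 0]])

```text
clock: 1.6
position: [0.424, 0.0582, 0.2267]
ee_rot: [1.725, 2.626, -0.0]
force: [1.2, 0.6, -0.6]
width: 0.748
gripper_force: 0.0
```

apply_moves(commands=[[75, 0, 0.9, 0, 0.06], [75, 0, 0.9, 0, 0], [75, 0, 0.9, 0, 0], [75, 0, 0.9, 0, 0], [75, 0.03, 0.27, 0, 0], [75, 0, 0, 0, 0], [75, 0, 0, 0, 0]])

```text
clock: 2.48
position: [0.4265, 0.2869, 0.2264]
ee_rot: [1.687, 2.65, -0.002]
force: [-0.6, 0.1, 0.3]
width: 0.747
gripper_force: 0.0
```

Run:
```python
from h import *
s=observe();print(s["position"],s["joints"]);M=R.from_rotvec(s["ee_rot"]).as_matrix();print(np.degrees(np.arctan2(M[1,1],M[0,1])))
for n in("top","side"):
    p,d=imaging.get_image(n);u,v=proj(n,s["position"])[0].astype(int);print(u,v)
    c=p[v-40:v+60,u-50:u+50,::-1];cv2.imwrite(f"c_{n}.png",cv2.resize(c,(400,400)))
cv2.imwrite("pics/pre.png",np.hstack([cv2.imread("c_top.png"),cv2.imread("c_side.png")]))
```

```text
[0.42647438 0.2869414  0.22636882] [-0.11000919  0.35618913 -0.76078987  1.79363409  0.2737808   1.10165866
 -0.52799794]
25.04652804635094
219 255
268 105
```

View pics/pre.png

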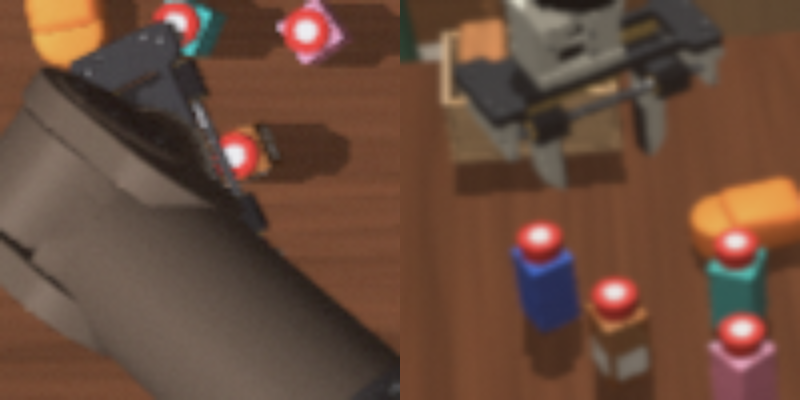

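The gripper stands over the jar, closing along 25°, with the marked jar below it and the blue, teal and pink jars clear of the fingers. Now I descend and grip.

apply_moves(commands=[[75, -0.01, 0.07, -0.6, 0], [75, 0, 0, -0.6, 0], [75, 0, 0, -0.6, 0], [75, 0, 0, -0.5, 0], [75, 0, 0, -0.4, 0], [75, 0, 0, -0.3, 0], [75, 0, 0, -0.2, 0], [75, 0, 0, 0, 0], [75, 0, 0, 0, 0]], newtons=25)

```text
clock: 3.7
position: [0.4259, 0.2934, 0.0354]
ee_rot: [1.684, 2.651, 0.002]
force: [0.6, -0.4, -0.2]
width: 0.747
gripper_force: 0.0
```

apply_moves(commands=[[75, 0, -0.03, -0.04, 0], [75, 0, 0, 0, 0], [0, 0, 0, 0, 0], [0, 0, 0, 0, 0], [0, 0, 0, 0, 0], [0, 0, 0, 0, 0], [0, 0, 0, 0, 0], [0, 0, 0, 0, 0], [0, 0, 0, 0, 0]], newtons=25)

```text
clock: 4.82
position: [0.4254, 0.2912, 0.0323]
ee_rot: [-1.685, -2.652, 0.0]
force: [-1.2, -0.2, 2.0]
width: 0.436
gripper_force: 25.0
```

apply_moves(commands=[[0, 0, 0, 0.5, 0], [0, 0, 0, 0.75, 0], [0, 0, 0, 0.75, 0], [0, 0, 0, 0.25, 0], [0, 0.2, -0.6, 0, -0.2], [0, 0.25, -0.7, 0, -0.2], [0, 0.25, -0.7, 0, -0.2], [0, 0.25, -0.7, 0, -0.2], [0, 0.25, -0.7, 0, -0.2], [0, 0.25, -0.7, 0, -0.2], [0, 0.25, -0.7, 0, -0.2], [0, 0.25, -0.7, 0, -0.16]])

```text
clock: 6.32
position: [0.5423, -0.0405, 0.1661]
ee_rot: [-2.569, -1.808, 0.002]
force: [0.7, 1.1, -2.0]
width: 0.435
gripper_force: 25.0
```

apply_moves(commands=[[0, 0.19, -0.5, 0, 0], [0, 0, 0, 0, 0], [0, 0, 0, 0, 0], [0, 0, 0, 0, 0]])

```text
clock: 6.82
position: [0.5535, -0.0674, 0.167]
ee_rot: [-2.564, -1.814, 0.0]
force: [-0.1, 0.9, -2.1]
width: 0.434
gripper_force: 25.0
```

Run:
```python
from h import *
s=observe();print(s["position"],s["joints"],s["width"]);M=R.from_rotvec(s["ee_rot"]).as_matrix();print(np.degrees(np.arctan2(M[1,1],M[0,1])))
for n in("top","side"):
    p,d=imaging.get_image(n);u,v=proj(n,s["position"])[0].astype(int);print(n,u,v)
    np.save(n+"1rgb.npy",p);np.save(n+"1.npy",d)
    c=p[v-50:v+50,u-50:u+50,::-1];cv2.imwrite(f"c_{n}.png",cv2.resize(c,(400,400)))
cv2.imwrite("pics/over.png",np.hstack([cv2.imread("c_top.png"),cv2.imread("c_side.png")]))
```

```text
[ 0.55354095 -0.0674229   0.16699264] [ 0.3659731   0.42986692 -0.46292163  1.78501366  0.22546026  0.97987337
 -0.52634258] 0.43374646541617984
-19.43388852115171
top 339 213
side 322 201
```

View pics/over.png

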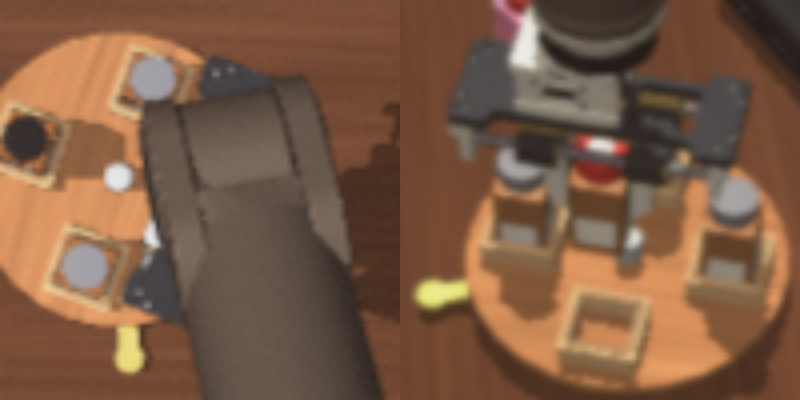

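The jar hangs upright in the fingers just behind the empty nest, and the turntable has not moved. I'll shift by −7 mm in y and go down to just above the mouth.

apply_moves(commands=[[0, 0, -0.12, 0, 0], [0, 0, 0, -0.4, 0], [0, 0, 0, -0.4, 0], [0, 0, 0, -0.4, 0], [0, 0, 0, -0.17, 0], [0, 0, 0, 0, 0], [0, 0, 0, 0, 0]])

```text
clock: 7.8
position: [0.5547, -0.076, 0.0861]
ee_rot: [2.565, 1.812, 0.002]
force: [0.5, -0.1, -1.2]
width: 0.43
gripper_force: 25.0
```

Run:
```python
from h import *
s=observe();print(s["position"],s["force"])
p,d=imaging.get_image("side");u,v=proj("side",s["position"])[0].astype(int);print(u,v)
cv2.imwrite("pics/mouth.png",cv2.resize(p[v-35:v+35,u-35:u+35,::-1],(560,560),interpolation=cv2.INTER_CUBIC))
```

```text
[ 0.55467414 -0.07597449  0.08605303] [ 0.51557988 -0.06639111 -1.19551757]
323 221
```

View pics/mouth.png

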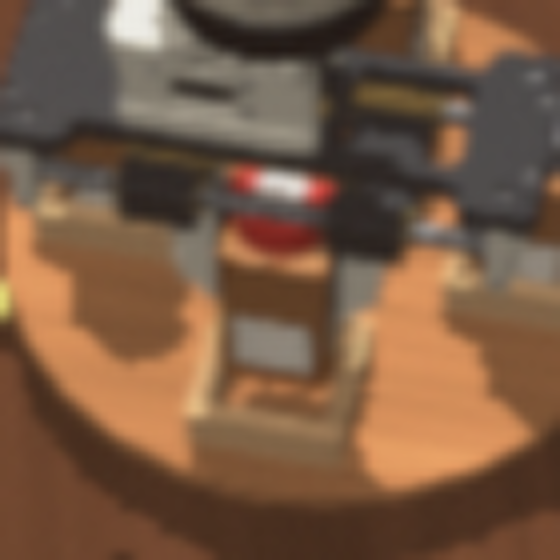

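The jar is centred over the mouth sideways, its foot about 10 mm above it. Now inserting.

apply_moves(commands=[[0, -0.01, 0.02, -0.1, 0], [0, 0, 0, -0.1, 0], [0, 0, 0, -0.1, 0], [0, 0, 0, 0, 0]])

```text
clock: 8.35
position: [0.5548, -0.0772, 0.069]
ee_rot: [2.564, 1.807, 0.001]
force: [-3.6, -6.7, 18.7]
width: 0.434
gripper_force: 25.0
```

apply_moves(commands=[[0, -0.02, -0.05, 0, 0], [0, 0, 0, 0, 0], [0, 0, 0, 0, 0]])

```text
clock: 8.72
position: [0.5518, -0.0777, 0.0667]
ee_rot: [-2.566, -1.812, 0.001]
force: [1.2, 0.4, -1.5]
width: 0.433
gripper_force: 25.0
```

Sideways force is gone and the jar is dropping in. I'll go on down.

apply_moves(commands=[[0, 0, 0, -0.08, 0], [0, 0, 0, -0.08, 0], [0, 0, 0, 0, 0]])

```text
clock: 9.1
position: [0.5517, -0.0777, 0.0568]
ee_rot: [-2.565, -1.812, 0.001]
force: [0.6, 1.1, -2.3]
width: 0.436
gripper_force: 25.0
```

apply_moves(commands=[[0, 0, 0, -0.05, 0], [0, 0, 0, -0.05, 0], [0, 0, 0, 0, 0], [0, 0, 0, 0, 0]])

```text
clock: 9.6
position: [0.5544, -0.077, 0.0533]
ee_rot: [2.564, 1.812, 0.006]
force: [0.5, 1.5, 11.5]
width: 0.436
gripper_force: 25.0
```

apply_moves(commands=[[0, 0, 0, -0.06, 0], [0, 0, 0, 0, 0], [0, 0, 0, 0, 0]])

```text
clock: 9.98
position: [0.556, -0.0764, 0.0512]
ee_rot: [2.562, 1.811, 0.01]
force: [-0.1, 2.9, 23.7]
width: 0.436
gripper_force: 25.0
```

Run:
```python
from h import *
s=observe();print(s["position"],s["force"],s["ft_torque"])
p,d=imaging.get_image("side");C=cloud("side",d)
hsv=cv2.cvtColor(p,cv2.COLOR_RGB2HSV).astype(int)
u,v=proj("side",[.553,-.076,.114])[0].astype(int)
a=np.zeros(p.shape[:2],bool);a[v-10:v+11,u-12:u+13]=1
w=a&(hsv[...,1]<100)&(hsv[...,2]>170);r=a&((hsv[...,0]<6)|(hsv[...,0]>172))&(hsv[...,1]>150)
for m in(w,r):
    y,x=np.nonzero(m);print(len(x),x.mean() if len(x) else 0,y.mean() if len(x) else 0,np.percentile(C[m][:,2],[10,50,90,100]) if len(x) else "")
cv2.imwrite("pics/home.png",cv2.resize(p[v-20:v+50,u-35:u+35,::-1],(560,560),interpolation=cv2.INTER_CUBIC))
```

```text
[ 0.55597589 -0.07637961  0.05119965] [-0.133773    2.88475892 23.72946452] [0.7039399  0.39577981 0.13035922]
3 323.0 217.0 [0.11381838 0.11409137 0.11631978 0.11687688]
28 322.5357142857143 219.89285714285714 [0.10416778 0.11128416 0.11687639 1.25700518]
```

View pics/home.png

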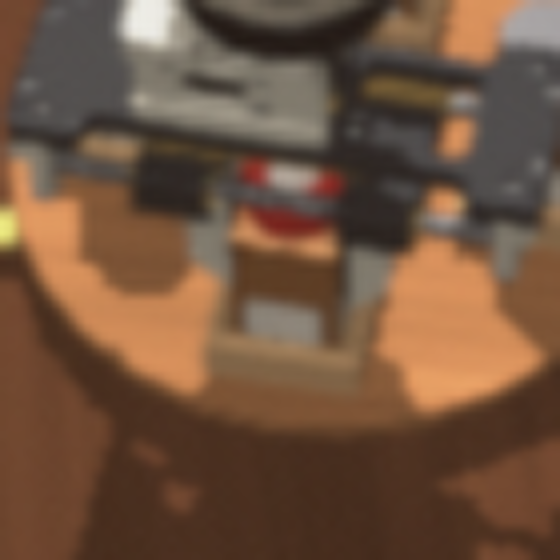

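The jar's lid is now at z≈0.114, which is 90 mm above the nest floor, so it is home and upright. I'll ease the push and turn partway along the arc.

apply_moves(commands=[[0, 0, 0, 0.07, 0], [0, 0, 0, 0, 0], [0, 0, 0, 0, 0], [0, -0.123, 0.051, 0, -0.2], [0, -0.117, 0.063, 0, -0.2], [0, -0.111, 0.074, 0, -0.2], [0, -0.103, 0.085, 0, -0.2], [0, -0.094, 0.095, 0, -0.2], [0, 0, 0, 0, 0], [0, 0, 0, 0, 0]], newtons=30)

```text
clock: 11.28
position: [0.5204, -0.0548, 0.0521]
ee_rot: [-2.934, -1.122, -0.003]
force: [3.0, 4.3, -1.5]
width: 0.432
gripper_force: 30.0
```

apply_moves(commands=[[0, 0, 0, -0.03, 0], [0, -0.084, 0.104, 0, -0.2], [0, -0.073, 0.112, 0, -0.2], [0, -0.061, 0.118, 0, -0.2], [0, -0.049, 0.124, 0, -0.2], [0, -0.037, 0.128, 0, -0.2], [0, 0, 0, 0, 0], [0, 0, 0, 0, 0]])

```text
clock: 12.28
position: [0.5025, -0.0205, 0.0512]
ee_rot: [3.12, 0.36, 0.004]
force: [0.7, 1.4, 10.5]
width: 0.434
gripper_force: 30.0
```

```bash
cat > ang.py <<'E'
from h import *
s=observe();M=R.from_rotvec(s["ee_rot"]).as_matrix();print(s["position"],s["force"],s["width"],"yaw",np.degrees(np.arctan2(M[1,1],M[0,1])), "tilt",M[2,2])
p,d=imaging.get_image("top");C=cloud("top",d);z=C[...,2];ax=np.array([.5807,.0009])
m=((z>.107)&(z<.122)&(np.hypot(C[...,0]-ax[0],C[...,1]-ax[1])<.11)).astype(np.uint8)
k,lab,st,ce=cv2.connectedComponentsWithStats(m)
for i in range(1,k):
    if st[i,4]>15:
        w=ray("top",ce[i],.114)[0][:2];q=w-ax;print("lid",st[i,4],w.round(4),np.hypot(*q).round(4),np.degrees(np.arctan2(q[1],q[0])).round(1),p[int(ce[i][1]),int(ce[i][0])])
p2,d2=imaging.get_image("side")
cv2.imwrite("last.png",np.hstack([p[150:270,260:380,::-1],p2[150:270,250:370,::-1]]))
E
python3 ang.py
```

```text
[ 0.50248718 -0.0204877   0.05120095] [ 0.70054797  1.40152541 10.47047318] 0.4344925553780249 yaw -76.82497160924177 tilt -0.9999962266600371
lid 103 [0.6582 0.0199] 0.0798 13.8 [55 48 47]
lid 99 [ 0.6   -0.077] 0.0802 -76.1 [160 157 165]
lid 103 [0.5615 0.0783] 0.0797 104.0 [166 163 170]
```

apply_moves(commands=[[0, -0.025, 0.131, 0, -0.2], [0, -0.009, 0.078, 0, -0.12], [0, 0, 0, 0, 0], [0, 0, 0, 0, 0], [0, 0, 0, 0, 0], [0, 0, 0, 0, 0]])

```text
clock: 13.12
position: [0.5005, -0.0081, 0.0512]
ee_rot: [3.139, 0.109, 0.004]
force: [1.9, 2.2, 9.0]
width: 0.433
gripper_force: 30.0
```

```bash
python3 ang.py; python3 -c "
import cv2;a=cv2.imread('last.png');cv2.imwrite('pics/end.png',cv2.resize(a,(800,400),interpolation=2))"
```

```text
[ 0.50050703 -0.00814043  0.05118252] [1.94712418 2.17182613 8.96541521] 0.43320574762487973 yaw -86.01236018457004 tilt -0.9999961390053692
lid 98 [0.6602 0.0064] 0.0797 4.0 [57 49 50]
lid 96 [ 0.587  -0.0791] 0.0802 -85.5 [161 159 167]
lid 101 [0.5742 0.0799] 0.0793 94.7 [163 161 168]
```

View pics/end.png

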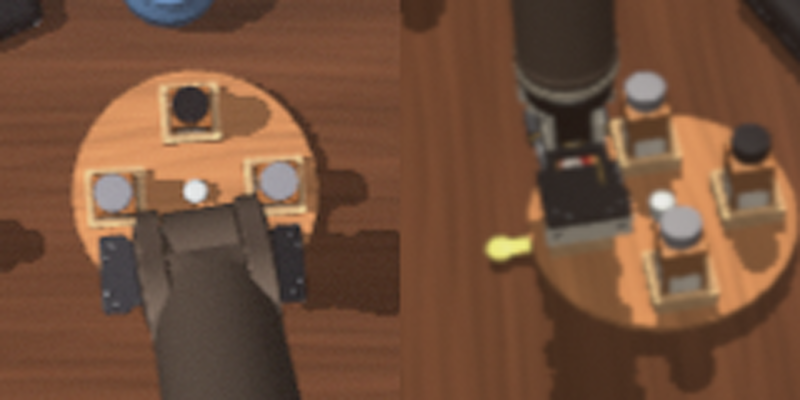

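The turntable points at −175.6° and the pointer at −175.2°. The jar is pressed down with about 9 N and gripped with 30 N, so I'm handing in.

```bash
python3 -c "
from cell import arm,observe
s=observe();print(s['gripper_force'],abs(s['dq']).max());print(arm.sign_off())"
```

```text
29.981633126735687 0.0014720477203886092
the job is handed in; nothing more can be done
None
```

The job is handed in (no verdict came back): the marked jar is home in the nest, the carousel is turned to within about 0.5° of the pointer by my measurement, and the gripper still holds the jar at 30 N.

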